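# Pump up the hand-truck tyre and shut it off

### The job

Pump up the tyre: press the pump's black palm knob down again and again until the indicator pin stands fully out of its turret, and only then push the shut-off lever all the way over towards the tyre. Only press and push - do not pull the knob up, do not touch the pin, and leave the things standing around where they are. Finish with the knob sprung back up.

Things in the scene. Friction and masses are not known exactly. Their poses are not given: they have to be found in the camera images.
- rig: Fixed plywood board 400 x 350 mm, 18 mm thick, with hand pump, indicator, lever and, at its far end, a tyre (200 mm across, 58 mm thick, lying flat). Origin at table height; board spans x -125..275, y -175..175 mm. Own x points from the robot's end to the tyre, y to the pump's side. Own x, y of: pump axis (-50, 100), indicator (-5, 0), lever pivot (-10, -100), tyre centre (165, -10) mm.
- knob_top (a point): Centre of the flat top of the pump's black palm knob (round mushroom 90 mm across, 20 mm thick, on a rod above a 68 mm aluminium barrel). 163 mm above the table when up; goes straight down 30 mm when pressed (about 8 N at first, 16 N at the bottom) and springs back within half a second when let go. It is only seated on its rod.
- plunger (a joint): Pump plunger: 0 = up (rest), 0.030 m = fully pressed. Spring returned. Every down stroke charges the tyre in proportion to its length; up strokes do nothing. From the start a total of about 90 to 130 mm of down travel is needed, 3 to 5 full strokes; more strokes do no harm.
- knob (a joint): Palm knob relative to its rod: 0 = seated, positive (m) = pulled up off it (about 5 N to start). Should stay at 0.
- pin_top (a point): Centre of the top of the indicator pin's head, the pin's height. 84 mm above the table when in (head on the turret). Rises as the tyre is charged (5 to 6 mm per full stroke) to its stop at about 108 mm = fully out (24 mm out). Starts at 84 to 93 mm, keeps its height between strokes.
- pin: Indicator pin: steel, 12 mm across with a 22 mm head, standing on a 34 mm steel turret between pump and lever; origin at the underside of its head, on its axis, z up. Slides up and down only. Not to be touched.
- lever (a joint): Shut-off lever: 0 = open, leaning 0.5 rad from vertical towards the board's -x (towards the robot); grows as it is pushed towards the board's +x (the tyre) and stops at 1.0 = closed, leaning 0.5 rad the other way. Stays where it is left; a push of about 1 N at the tip moves it. Starts at 0 to 0.15.
- lever_tip (a point): Centre of the black ball (26 mm across) at the end of the lever, a 10 mm steel rod, 85 mm from the pivot, which lies 40 mm above the table. Swings in the board's x-z plane.
- jar: Small glass jar, 42 mm across, 50 mm tall, standing on the board in front of the indicator. Origin under its centre. Bystander.
- socket: Steel socket, 28 mm across, 36 mm tall, standing on the board behind the pump. Origin under its centre. Bystander.
- fitting: Brass pipe fitting, 26 mm across, 32 mm tall, standing on the board behind the lever. Origin under its centre. Bystander.
- mug: White mug, 80 mm across, 90 mm tall, on the table. Origin under its centre. Bystander.
- tape: Roll of tape, 100 mm across, 48 mm tall, lying flat on the table. Origin under its centre. Bystander.
- oilcan: White plastic bottle, 60 mm across, 170 mm tall, on the table. Origin under its centre. Bystander.
- screwdriver: Screwdriver lying on the table. Bystander.
- wrench: Wrench lying on the table. Bystander.

How it is judged:
By the outcome, as a careful person would: the job done as asked, in the order asked, and still so for the second after the job is handed in, with the robot touching nothing.
It also fails if it takes over 54 s, if anything falls off the work surface, if the arm or the gripper's body presses on something with over 40 N, if the wrist force passes 120 N, or if a joint passes its speed limit or range.

### The arm

A 6-joint arm with a two-finger parallel gripper is mounted at the origin on the work surface. World frame = base frame: x ahead of the robot, y to its left, z up, the work surface at z = 0. Lengths are in m, angles in degrees, forces in N, time in s.
With the tool pointing down it reaches from about 0.3 to 0.75 m from the base axis. Payload 8.5 kg.
Tool frame: the origin (TCP) lies midway between the tips of the shut fingers; the grasp point (between the pads) lies behind it (grasp_offset is the z of the grasp point in the tool frame, in m); z points along the fingers, y is the direction in which the jaws open and shut (so a half turn about z gives the same grasp; the last joint's range is limited). The gripper opens to 85 mm and grips with 20 to 120 N. Pads are 22 mm wide; open, the fingers measure 114 mm over their backs; the gripper's body (76 mm by 85 mm) begins 54 mm behind the grasp point. The pads swing forward as they close: fully open they stand 13 mm farther back than shut.
Start: joints at [57.393, 21.807, 74.336, -0, 83.858, -12.336], TCP at [0.191, 0.516, 0.231] pointing down, gripper open.
Joint ranges: [-178.18, 178.18], [-50.72, 133.34], [12.68, 142.11], [-81.47, 261.47], [9.98, 163.14], [-165.26, 165.26]. Speed limits (degrees/s): [136.94, 136.94, 180, 180, 180, 180].

### API

Orientations are given as a 3x3 rotation matrix whose columns are the frame's x, y, z axes.
In Python, from rig import * gives the robot as it stands.
- The arm moves only by the shell command python3 -m pendant 'ROWS' [FORCE]. ROWS is JSON, one flat list of numbers, 7 for each row, row after row: the finger opening in mm, from 0 to 85.4, then the shift along the tool's x, y, z in units of 50 mm (1.0 is 50 mm), then the turn, a rotation vector about the tool's x, y, z in units of 8 degrees (1.0 is 8 degrees). In form: [hand, dx, dy, dz, wx, wy, wz, hand, dx, dy, dz, wx, wy, wz, ...]. A call has 1 to 12 rows; each row shifts and turns the commanded pose from where the row before left it, along the tool's axes as they then stand; what a row does not reach is not made up. A row lasts 1/10 s, in which the tool goes at most 50 mm and 8.59 degrees, less where a joint would pass 70% of its speed; a pose out of reach is approached as far as the arm can. A call is refused whole if a number of a shift passes 1 or a number of a turn 1, either way. A call with a gripper value outside its range is refused whole. The fingers move at their own pace and stop on an object; FORCE is the grip in N (left out, the last holds). Time passes only in rows, so rows that do not move let the fingers close. It gives the time, the measured TCP pose, the force and the opening at its end, in the units of the state.
- observe(): the state, without advancing time (a new reading comes with each control period).
- get_image(name): name is "scene" or "top"; returns a dict with "frame" (400x640x3 uint8, red, green, blue), "depth" (400x640 float32, m along the optical axis (not along the pixel's ray), 0 where there is no reading), "K" (3x3 intrinsics, pixels), "rvec" (rotation vector, rad) and "tvec" (3), from world to camera coordinates, as OpenCV has them. Camera axes: x right, y down, z forward; pixel columns grow to the right and rows downward; lengths in m; the calibration is good to about 2 mm. A picture is of the moment at which its call begins.
- close_job(): hands the job in, once; it reports no verdict.
The state is a dict: "time_s": time; "q": joint angles; "qvel": joint speeds; "joint_efforts": joint torques, N m; "position": TCP position; "tool_rot": TCP orientation; "ft_force": force on the tool from outside, world axes, zero at the start; "wrist_torque": the same for the moment, N m; "grip_width": finger opening in m.
Only numpy, scipy, OpenCV 4.12 (cv2) and the standard library are available. Lean on these libraries where they do the work, as an engineer would, in place of code of your own. Each camera call takes 0.05 s, during which the arm holds its last target.

## Working session

There is one attempt and no reset: what is moved stays moved. The work goes in short steps, Python scripts to look and compute and a shell command to move; the robot and the scene stay as the last step left them, time stands still between calls to the robot, and variables do not carry over. Pictures are saved under pics/ and viewed, and the job is handed in when it is done.

```bash
mkdir -p pics; python3 - <<'E'
from rig import *
import cv2, numpy as np
s=observe(); print({k:np.round(v,3).tolist() for k,v in s.items()})
for n in("scene","top"):
    d=get_image(n); cv2.imwrite(f"pics/{n}0.png",d["frame"][:,:,::-1]); np.savez(f"{n}0.npz",**d)
    R=cv2.Rodrigues(d["rvec"])[0]; print(n,d["K"].round(1).tolist(),(-R.T@np.ravel(d["tvec"])).round(3),R.round(2).tolist())
E
```

```text
{'time_s': 0.0, 'q': [57.394, 21.838, 74.387, -0.001, 83.857, -12.338], 'qvel': [0.01, -0.037, 0.084, 0.022, 0.038, 0.024], 'joint_efforts': [0.0, -44.847, -23.127, -0.0, 0.005, -0.0], 'position': [0.19, 0.516, 0.231], 'tool_rot': [[-0.938, 0.346, -0.001], [0.346, 0.938, -0.001], [0.0, -0.001, -1.0]], 'ft_force': [-1.347, -0.831, 0.429], 'wrist_torque': [-0.036, -0.006, -0.018], 'grip_width': 0.086}
scene [[487.4, 0.0, 316.3], [0.0, 487.4, 201.8], [0.0, 0.0, 1.0]] [1.374 0.639 1.009] [[-0.58, 0.81, -0.02], [0.53, 0.36, -0.77], [-0.62, -0.45, -0.64]]
top [[483.4, 0.0, 315.0], [0.0, 483.4, 197.1], [0.0, 0.0, 1.0]] [ 0.366 -0.011  1.579] [[0.02, -1.0, -0.02], [-0.99, -0.02, -0.11], [0.11, 0.02, -0.99]]
```

```bash
ls -la
```

```text
total 3516
drwxr-xr-x  3 agent agent    4096 Dec  7 13:20 .
drwxr-xr-x 23 root  root     4096 Dec  7 13:20 ..
drwxr-xr-x  2 agent agent    4096 Dec  7 13:20 pics
-rw-r--r--  1 agent agent 1793340 Dec  7 13:20 scene0.npz
-rw-r--r--  1 agent agent 1793340 Dec  7 13:20 top0.npz
```

View pics/scene0.png

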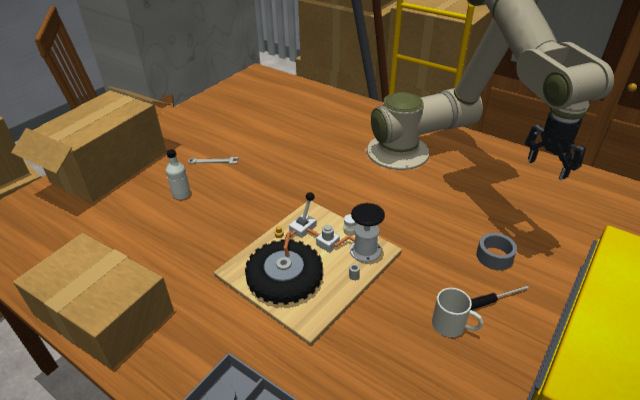

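View pics/top0.png

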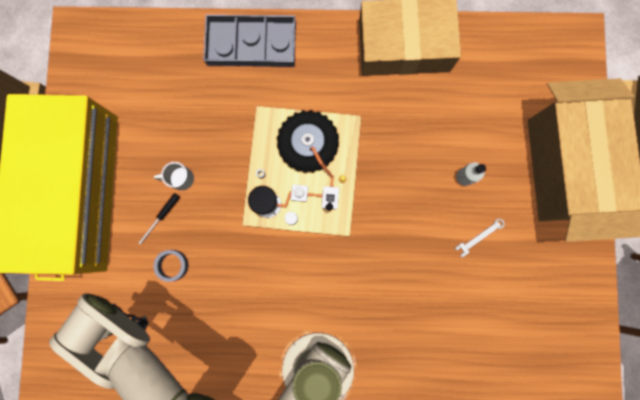

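The scene view shows the pump knob at about (367,214), lever ball at (310,197), indicator at (328,232) and jar at (349,224). The top view shows the board with corners around (257,107), (361,116), (351,236) and (243,225), the knob at (263,200) and the lever ball at (329,206). Next I measure these.

```bash
cat > h.py <<'E'
import numpy as np, cv2
def ray(d,u,v):
    R=cv2.Rodrigues(d["rvec"])[0]; c=-R.T@np.ravel(d["tvec"])
    r=R.T@np.linalg.inv(d["K"])@np.array([u,v,1.]); return c,r
def onz(d,u,v,z):
    c,r=ray(d,u,v); return c+r*(z-c[2])/r[2]
def tri(ds,uvs):
    A=np.zeros((3,3));b=np.zeros(3)
    for d,(u,v) in zip(ds,uvs):
        c,r=ray(d,u,v); r/=np.linalg.norm(r); P=np.eye(3)-np.outer(r,r); A+=P;b+=P@c
    return np.linalg.solve(A,b)
def proj(d,p):
    return cv2.projectPoints(np.array([p],float),d["rvec"],d["tvec"],d["K"],None)[0].ravel()
E
python3 - <<'E'
from h import *
T=dict(np.load("top0.npz"));S=dict(np.load("scene0.npz"))
f=T["frame"]; hsv=cv2.cvtColor(f,cv2.COLOR_RGB2HSV)
print("board px",hsv[215,255],hsv[225,320],"table",hsv[250,300])
for z,(a,b) in {"k":(200,263),"b":(206,329)}.items(): print(z,f[b and a,b],T["depth"][a,b])
def blobs(d,mask,roi):
    x0,y0,x1,y1=roi; m=np.zeros_like(mask); m[y0:y1,x0:x1]=mask[y0:y1,x0:x1]
    n,l,st,ce=cv2.connectedComponentsWithStats(m.astype(np.uint8))
    return [(st[i].tolist(),ce[i].round(2).tolist()) for i in range(1,n) if st[i][4]>8]
for n,d,roi in(("top",T,(240,180,345,220)),("scene",S,(290,185,400,270))):
    m=(d["frame"].max(2)<50); print(n,blobs(d,m,roi))
# board corners from bright wood mask
m=((hsv[...,1]<150)&(hsv[...,2]>150)).astype(np.uint8); 
m2=np.zeros_like(m); m2[95:245,230:375]=m[95:245,230:375]
m2=cv2.morphologyEx(m2,cv2.MORPH_OPEN,np.ones((3,3)))
c=max(cv2.findContours(m2,0,1)[0],key=cv2.contourArea); h=cv2.convexHull(c)
r=cv2.minAreaRect(h); print(r)
q=np.array([onz(T,*p,.018)[:2] for p in cv2.boxPoints(r)]);print(q.round(4),np.linalg.norm(np.diff(q,axis=0),axis=1))
W=np.array([onz(T,*p[0],.018)[:2]*1000 for p in h.astype(float)],np.float32); rw=cv2.minAreaRect(W);print("world",rw)
big=cv2.resize(f[95:245,230:375],None,fx=5,fy=5,interpolation=2)[:600,:800]; cv2.imwrite("pics/topz.png",big[:,:,::-1])
cv2.imwrite("pics/scz.png",cv2.resize(S["frame"][180:290,270:410],None,fx=5,fy=5,interpolation=2)[:,:,::-1])
E
```

```text
board px [ 23  86 239] [ 25  73 244] table [ 13 172 194]
k [46 42 46] 1.4213449
b [32 30 33] 1.4574506
top [([250, 187, 26, 27, 539], [262.24, 200.04]), ([327, 204, 5, 6, 20], [328.95, 206.45])]
scene [([306, 193, 8, 8, 49], [309.57, 196.33]), ([351, 204, 33, 22, 576], [367.49, 214.41]), ([290, 240, 32, 30, 509], [306.42, 255.61])]
((301.7227783203125, 170.27227783203125), (109.55359649658203, 122.78759765625), 5.710593223571777)
[[ 0.4465  0.2585]
 [ 0.8543  0.2338]
 [ 0.8231 -0.1293]
 [ 0.4189 -0.0946]] [0.40856019 0.36449813 0.40569814]
world ((635.349365234375, 65.97441101074219), (356.1125793457031, 406.6402587890625), 85.4815444946289)
```

View pics/scz.png

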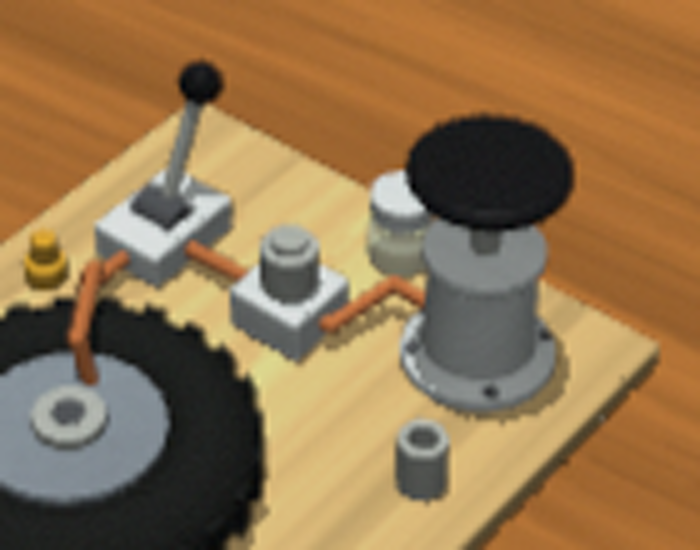

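View pics/topz.png

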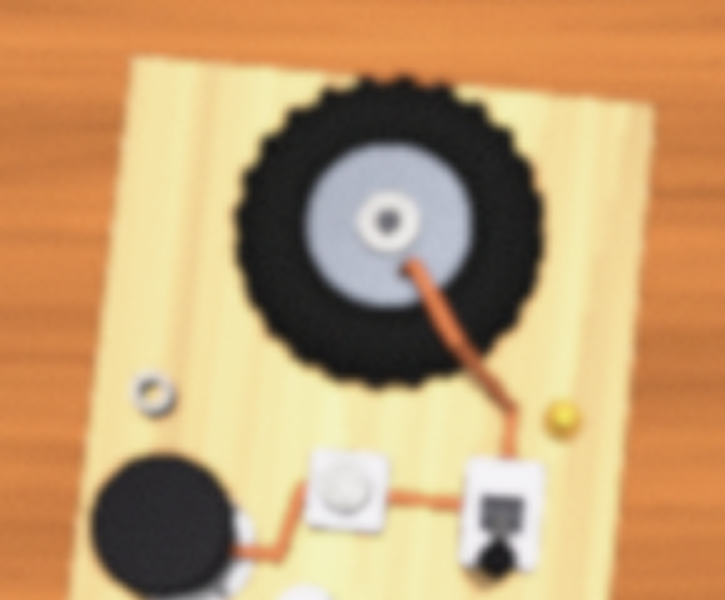

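```bash
python3 - <<'E'
from h import *
T=dict(np.load("top0.npz"));S=dict(np.load("scene0.npz"))
k=tri([T,S],[(262.24,200.04),(367.49,214.41)]);b=tri([T,S],[(328.95,206.45),(309.57,196.33)])
print("knob",k.round(4),onz(T,262.24,200.04,.16).round(4),onz(S,367.49,214.41,.155).round(4)); print("ball",b.round(4))
for yaw in(-4.5185,):
    a=np.radians(yaw);R=np.array([[np.cos(a),-np.sin(a)],[np.sin(a),np.cos(a)]])
    o=np.array([.6353,.066])-R@[.075,0]; print("origin",o)
    for n,p in dict(knob=(-.05,.1),ind=(-.005,0),piv=(-.01,-.1),tyre=(.165,-.01)).items(): print(n,(o+R@p).round(4))
    print("ball in rig",R.T@(b[:2]-o),"knob in rig",R.T@(k[:2]-o))
E
```

```text
knob [0.5175 0.1749 0.1555] [0.517  0.1743 0.16  ] [0.517  0.1746 0.155 ]
ball [ 0.5062 -0.024   0.1174]
origin [0.5605331  0.07190857]
knob [0.5186 0.1755]
ind [0.5555 0.0723]
piv [ 0.5427 -0.027 ]
tyre [0.7242 0.0489]
ball in rig [-0.0466089  -0.09989858] knob in rig [-0.05104062  0.09922995]
```

The two-view knob (0.5175, 0.175) matches the board-derived (0.5186, 0.1755). The ball gives lever ≈0.05 and its height agrees with that. Now I close the fingers and move over the knob.

```bash
python3 -m pendant '[0,-0.71,-0.344,0,0,0,0, 0,-0.71,-0.344,0,0,0,0, 0,-0.71,-0.344,0,0,0,0, 0,-0.71,-0.344,0,0,0,0, 0,-0.71,-0.344,0,0,0,0, 0,-0.71,-0.344,0,0,0,0, 0,-0.71,-0.344,0,0,0,0, 0,-0.71,-0.344,0,0,0,0, 0,-0.71,-0.344,0,0,0,0, 0,-0.71,-0.344,0,0,0,0, 0,-0.71,-0.344,0,0,0,0, 0,-0.71,-0.344,0,0,0,0]' 30; python3 -m pendant '[0,0,0,0.5,0,0,0,0,0,0,0,0,0,0,0,0,0,0,0,0,0]'
```

```text
time_s: 1.3
position: [0.5194, 0.1733, 0.231]
tool_rot: [[-0.938, 0.347, -0.001], [0.347, 0.938, -0.0], [0.001, -0.0, -1.0]]
ft_force: [1.2, 1.3, 0.4]
grip_width: -0.0
time_s: 1.6
position: [0.5182, 0.175, 0.2064]
tool_rot: [[-0.938, 0.346, -0.001], [0.346, 0.938, -0.0], [0.001, -0.001, -1.0]]
ft_force: [-0.6, -0.0, 0.1]
grip_width: -0.0
```

```bash
python3 -m pendant '[0,0,0,0.4,0,0,0, 0,0,0,0.36,0,0,0, 0,0,0,0.2,0,0,0, 0,0,0,0.2,0,0,0,0,0,0,0,0,0,0]'; python3 -m pendant '[0,0,0,0.1,0,0,0,0,0,0,0.1,0,0,0,0,0,0,0,0,0,0]'
```

```text
time_s: 2.1
position: [0.5182, 0.1755, 0.1492]
tool_rot: [[-0.938, 0.345, 0.0], [0.345, 0.938, 0.0], [0.0, 0.0, -1.0]]
ft_force: [-3.8, -0.3, 7.1]
grip_width: 0.0002
time_s: 2.4
position: [0.5183, 0.1755, 0.1401]
tool_rot: [[-0.938, 0.345, 0.001], [0.345, 0.938, 0.0], [-0.001, 0.001, -1.0]]
ft_force: [-5.1, -1.1, 11.1]
grip_width: 0.0001
```

```bash
python3 -m pendant '[0,0,0,0.1,0,0,0,0,0,0,0.07,0,0,0,0,0,0,0,0,0,0]'; python3 - <<'E'
from rig import *
import cv2
d=get_image("scene"); cv2.imwrite("pics/p1.png",cv2.resize(d["frame"][180:290,270:410],None,fx=5,fy=5,interpolation=2)[:,:,::-1])
E
```

```text
time_s: 2.7
position: [0.5184, 0.1756, 0.1329]
tool_rot: [[-0.939, 0.345, 0.002], [0.345, 0.939, 0.0], [-0.002, 0.001, -1.0]]
ft_force: [-8.4, -0.2, 17.5]
grip_width: -0.0002
```

View pics/p1.png

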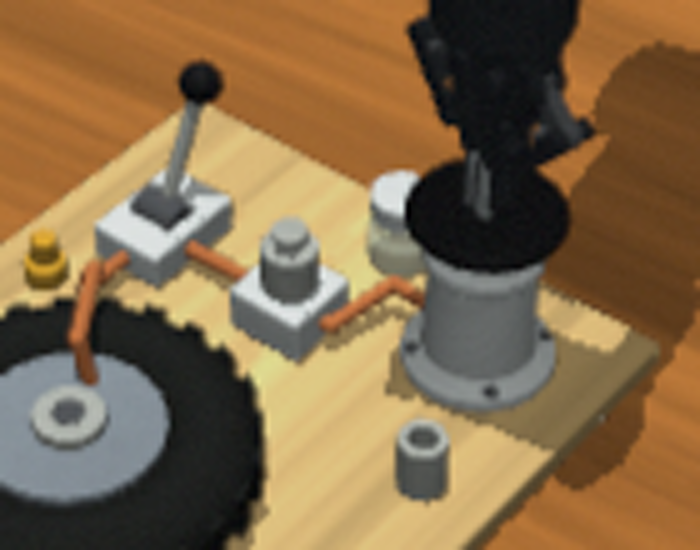

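The knob is down on the barrel, the fingers are on its centre, and the pin head has risen slightly, now at (290,232) in the crop. Continuing the strokes.

```bash
for i in 1; do python3 -m pendant '[0,0,0,-0.4,0,0,0, 0,0,0,-0.4,0,0,0, 0,0,0,0,0,0,0, 0,0,0,0,0,0,0, 0,0,0,0,0,0,0, 0,0,0,0,0,0,0, 0,0,0,0.2,0,0,0, 0,0,0,0.2,0,0,0, 0,0,0,0.2,0,0,0, 0,0,0,0.2,0,0,0, 0,0,0,0,0,0,0, 0,0,0,0,0,0,0]'; done
python3 - <<'E'
from rig import *
import cv2
d=get_image("scene"); cv2.imwrite("pics/p2.png",cv2.resize(d["frame"][180:290,270:410],None,fx=5,fy=5,interpolation=2)[:,:,::-1])
E
```

```text
time_s: 3.95
position: [0.5195, 0.1749, 0.1327]
tool_rot: [[-0.938, 0.346, 0.005], [0.346, 0.938, 0.0], [-0.004, 0.002, -1.0]]
ft_force: [-7.3, -0.2, 30.1]
grip_width: -0.0001
```

View pics/p2.png

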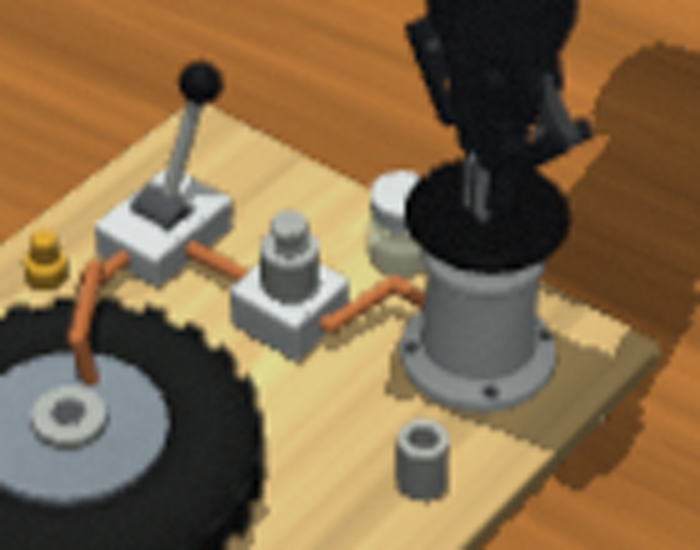

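The stroke worked: the pin head is higher, at (290,222). The force reached 30 N at the stop, so I ease off by 1 mm and keep stroking.

```bash
python3 -m pendant '[0,0,0,-0.42,0,0,0, 0,0,0,-0.4,0,0,0, 0,0,0,0,0,0,0, 0,0,0,0,0,0,0, 0,0,0,0,0,0,0, 0,0,0,0,0,0,0, 0,0,0,0.2,0,0,0, 0,0,0,0.2,0,0,0, 0,0,0,0.2,0,0,0, 0,0,0,0.2,0,0,0, 0,0,0,0,0,0,0, 0,0,0,0,0,0,0]'
python3 -m pendant '[0,0,0,-0.4,0,0,0, 0,0,0,-0.4,0,0,0, 0,0,0,0,0,0,0, 0,0,0,0,0,0,0, 0,0,0,0,0,0,0, 0,0,0,0,0,0,0, 0,0,0,0.2,0,0,0, 0,0,0,0.2,0,0,0, 0,0,0,0.2,0,0,0, 0,0,0,0.2,0,0,0, 0,0,0,0,0,0,0, 0,0,0,0,0,0,0]'
python3 - <<'E'
from rig import *
import cv2
d=get_image("scene"); cv2.imwrite("pics/p4.png",cv2.resize(d["frame"][180:290,270:410],None,fx=5,fy=5,interpolation=2)[:,:,::-1])
cv2.imwrite("p4raw.png",d["frame"])
E
python3 -m pendant '[0,0,0,-0.4,0,0,0, 0,0,0,-0.4,0,0,0, 0,0,0,0,0,0,0, 0,0,0,0,0,0,0, 0,0,0,0,0,0,0, 0,0,0,0,0,0,0, 0,0,0,0.2,0,0,0, 0,0,0,0.2,0,0,0, 0,0,0,0.2,0,0,0, 0,0,0,0.2,0,0,0, 0,0,0,0,0,0,0, 0,0,0,0,0,0,0]'
python3 - <<'E'
from rig import *
from h import *
d=get_image("scene"); cv2.imwrite("pics/p5.png",cv2.resize(d["frame"][180:290,270:410],None,fx=5,fy=5,interpolation=2)[:,:,::-1])
cv2.imwrite("p5raw.png",d["frame"])
for z in(.084,.09,.096,.102,.108): print(z,(5*(proj(d,[.5555,.0723,z])-[270,180])).round(1))
E
```

```text
time_s: 5.2
position: [0.5194, 0.1748, 0.1328]
tool_rot: [[-0.938, 0.346, 0.004], [0.346, 0.938, 0.0], [-0.004, 0.002, -1.0]]
ft_force: [-4.1, -1.5, 23.6]
grip_width: 0.0001
time_s: 6.4
position: [0.5194, 0.1748, 0.1328]
tool_rot: [[-0.938, 0.346, 0.004], [0.346, 0.938, 0.0], [-0.004, 0.002, -1.0]]
ft_force: [-4.4, -0.6, 22.6]
grip_width: -0.0001
time_s: 7.65
position: [0.5193, 0.1748, 0.1328]
tool_rot: [[-0.938, 0.346, 0.004], [0.346, 0.938, 0.0], [-0.004, 0.002, -1.0]]
ft_force: [-5.2, -0.7, 22.4]
grip_width: -0.0002
0.084 [287.  236.4]
0.09 [287.  228.4]
0.096 [287.  220.5]
0.102 [287.  212.5]
0.108 [286.9 204.4]
```

View pics/p4.png

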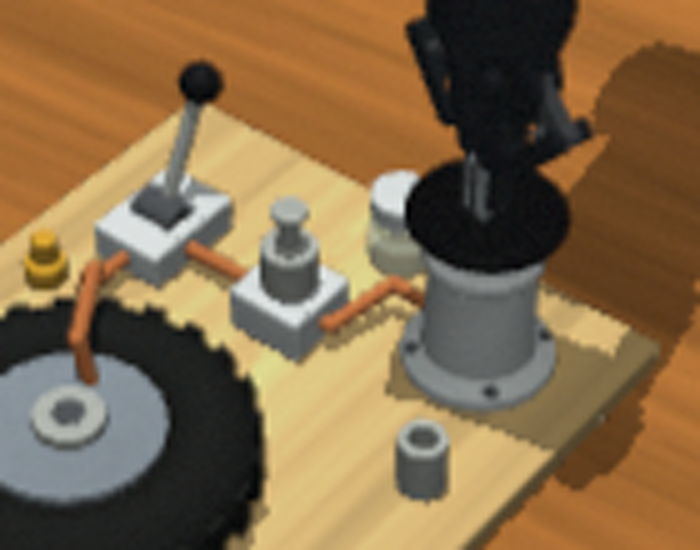

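View pics/p5.png

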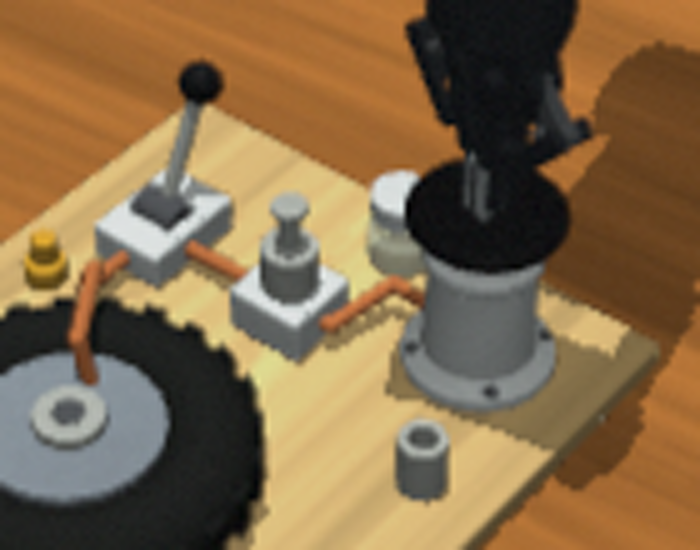

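The pin's top centre moved from about (290,209) to (290,204), and 204 corresponds to 108 mm. Two extra strokes will show whether it has really stopped.

```bash
python3 -m pendant '[0,0,0,-0.4,0,0,0, 0,0,0,-0.4,0,0,0, 0,0,0,0,0,0,0, 0,0,0,0,0,0,0, 0,0,0,0,0,0,0, 0,0,0,0,0,0,0, 0,0,0,0.2,0,0,0, 0,0,0,0.2,0,0,0, 0,0,0,0.2,0,0,0, 0,0,0,0.2,0,0,0, 0,0,0,0,0,0,0, 0,0,0,0,0,0,0]'
python3 -m pendant '[0,0,0,-0.4,0,0,0, 0,0,0,-0.4,0,0,0, 0,0,0,0,0,0,0, 0,0,0,0,0,0,0, 0,0,0,0,0,0,0, 0,0,0,0,0,0,0, 0,0,0,0.2,0,0,0, 0,0,0,0.2,0,0,0, 0,0,0,0.2,0,0,0, 0,0,0,0.2,0,0,0, 0,0,0,0,0,0,0, 0,0,0,0,0,0,0]'
python3 -m pendant '[0,0,0,-0.5,0,0,0, 0,0,0,-0.5,0,0,0, 0,0,0,-0.7,0,0,0, 0,0,0,-0.7,0,0,0,0,0,0,0,0,0,0,0,0,0,0,0,0,0,0,0,0,0,0,0,0]'
python3 - <<'E'
from rig import *
from h import *
d=get_image("scene"); p5=cv2.imread("p5raw.png"); 
cv2.imwrite("pics/p7.png",cv2.resize(d["frame"][180:290,270:410],None,fx=5,fy=5,interpolation=2)[:,:,::-1])
c=lambda a:a[214:236,318:338].astype(int)
print("pin diff vs p5",abs(c(d["frame"])-c(p5)).max(),"p4-p5",abs(c(cv2.imread("p4raw.png"))-c(p5)).max())
m=d["frame"].max(2)<50;m[:185]=0;m[240:]=0;m[:,:290]=0;m[:,400:]=0
n,l,st,ce=cv2.connectedComponentsWithStats(m.astype(np.uint8))
print([(st[i].tolist(),ce[i].round(2).tolist()) for i in range(1,n) if st[i][4]>20])
E
```

```text
time_s: 8.9
position: [0.5193, 0.1748, 0.1328]
tool_rot: [[-0.938, 0.346, 0.004], [0.346, 0.938, 0.0], [-0.004, 0.002, -1.0]]
ft_force: [-5.8, -1.2, 23.6]
grip_width: -0.0003
time_s: 10.1
position: [0.5194, 0.1748, 0.1328]
tool_rot: [[-0.938, 0.346, 0.004], [0.346, 0.938, 0.0], [-0.004, 0.002, -1.0]]
ft_force: [-4.7, -0.5, 24.0]
grip_width: 0.0
time_s: 10.8
position: [0.5181, 0.1747, 0.249]
tool_rot: [[-0.938, 0.346, -0.003], [0.346, 0.938, -0.0], [0.003, -0.001, -1.0]]
ft_force: [0.4, -0.6, -0.3]
grip_width: -0.0002
pin diff vs p5 30 p4-p5 55
[([306, 193, 8, 8, 49], [309.57, 196.33]), ([351, 204, 33, 22, 576], [367.54, 214.4])]
```

View pics/p7.png

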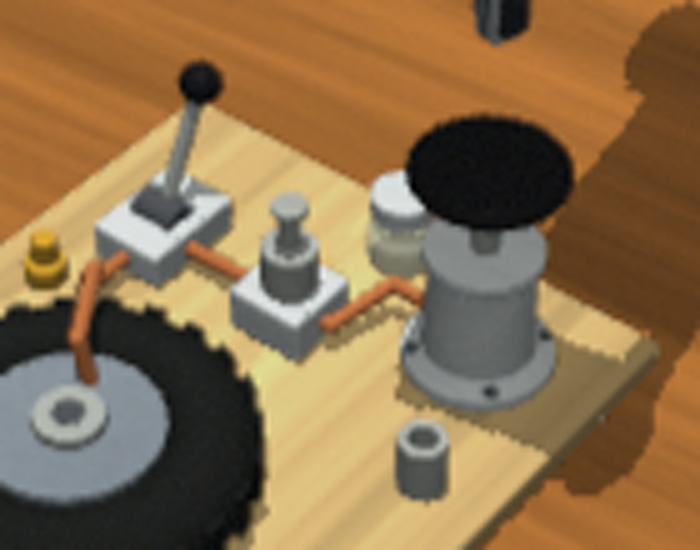

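The pin did not rise with the extra strokes, so it is fully out at about 108 mm. The knob is back at its start pixels (367.5,214.4). Now I line the tool up with the board and go behind the lever ball.

```bash
python3 -m pendant '[0,0,0,0,0,0,-0.98, 0,0,0,0,0,0,-0.98, 0,0.118,-0.665,0,0,0,0, 0,0.118,-0.665,0,0,0,0, 0,0.118,-0.665,0,0,0,0, 0,0.118,-0.665,0,0,0,0, 0,0.118,-0.665,0,0,0,0, 0,0.118,-0.665,0,0,0,0, 0,0,0,0,0,0,0, 0,0,0,0,0,0,0]'
python3 - <<'E'
from rig import *
import numpy as np
s=observe();R=np.array(s["tool_rot"]);print(R.T@(np.array([.4673,-.0211,.103])-s["position"])/.05, R.round(3).tolist())
E
```

```text
time_s: 11.85
position: [0.4672, -0.0215, 0.25]
tool_rot: [[-0.997, 0.082, -0.001], [0.082, 0.997, 0.001], [0.002, 0.001, -1.0]]
ft_force: [-0.4, 0.5, 1.2]
grip_width: -0.0
[-0.00651672  0.00717444  2.94046232] [[-0.997, 0.082, -0.001], [0.082, 0.997, 0.001], [0.002, 0.001, -1.0]]
```

```bash
python3 -m pendant '[0,0,0,0.6,0,0,0, 0,0,0,0.6,0,0,0, 0,0,0,0.6,0,0,0, 0,0,0,0.6,0,0,0, 0,0,0,0.3,0,0,0, 0,0,0,0.22,0,0,0, 0,0,0,0,0,0,0, 0,0,0,0,0,0,0]'
python3 - <<'E'
from rig import *
from h import *
for n,(a,b,c,e) in dict(scene=(180,290,270,410),top=(95,245,230,375)).items():
    d=get_image(n); cv2.imwrite(f"pics/l_{n}.png",cv2.resize(d["frame"][a:b,c:e],None,fx=4,fy=4,interpolation=2)[:,:,::-1])
E
```

```text
time_s: 12.65
position: [0.4676, -0.0206, 0.1048]
tool_rot: [[-0.997, 0.079, -0.0], [0.079, 0.997, 0.0], [0.0, 0.0, -1.0]]
ft_force: [-0.1, -0.3, -0.1]
grip_width: 0.0002
```

View pics/l_scene.png

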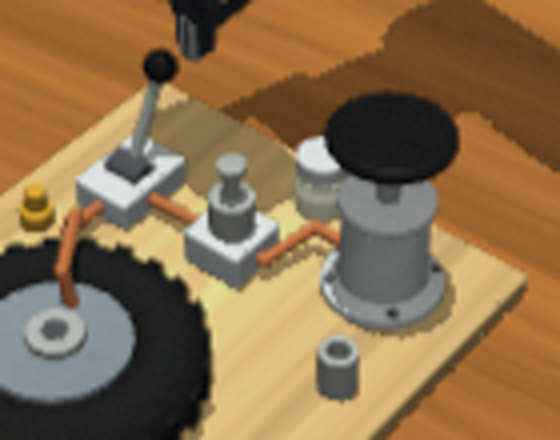

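View pics/l_top.png

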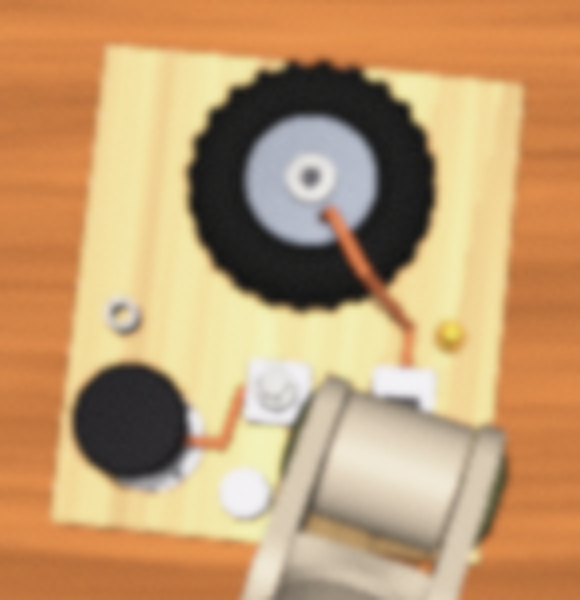

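The finger tip (195,45 in the crop) stands clear behind the ball (160,67). Now I push towards the tyre.

```bash
python3 -m pendant '[0,-0.3,0,0,0,0,0, 0,-0.3,0,0,0,0,0, 0,-0.3,0,0,0,0,0, 0,-0.3,0,0,0,0,0, 0,-0.2,0,0,0,0,0, 0,-0.2,0,0,0,0,0, 0,0,0,0,0,0,0]'
python3 -m pendant '[0,-0.08,0,0,0,0,0, 0,-0.08,0,0,0,0,0, 0,0,0,0,0,0,0]'
python3 - <<'E'
from rig import *
from h import *
d=get_image("scene"); cv2.imwrite(f"pics/l2.png",cv2.resize(d["frame"][170:290,270:410],None,fx=5,fy=5,interpolation=2)[:,:,::-1])
a=np.radians(-4.5185);R=np.array([[np.cos(a),-np.sin(a)],[np.sin(a),np.cos(a)]])
for t in(-.5,.3,.4,.5):
    p=np.r_[np.array([.5605,.0719])+R@[-.01+.085*np.sin(t),-.1],.04+.085*np.cos(t)]; print(t,(5*(proj(d,p)-[270,170])).round(1))
E
```

```text
time_s: 13.45
position: [0.548, -0.0278, 0.1049]
tool_rot: [[-0.997, 0.08, 0.001], [0.08, 0.997, -0.0], [-0.001, -0.0, -1.0]]
ft_force: [0.2, 0.0, -0.7]
grip_width: -0.0004
time_s: 13.75
position: [0.5554, -0.0284, 0.1049]
tool_rot: [[-0.997, 0.08, 0.0], [0.08, 0.997, -0.0], [-0.0, -0.0, -1.0]]
ft_force: [0.0, 0.9, -0.4]
grip_width: -0.0001
-0.5 [203.  131.8]
0.3 [126.5 180.3]
0.4 [117.2 191.4]
0.5 [108.3 203.3]
```

View pics/l2.png

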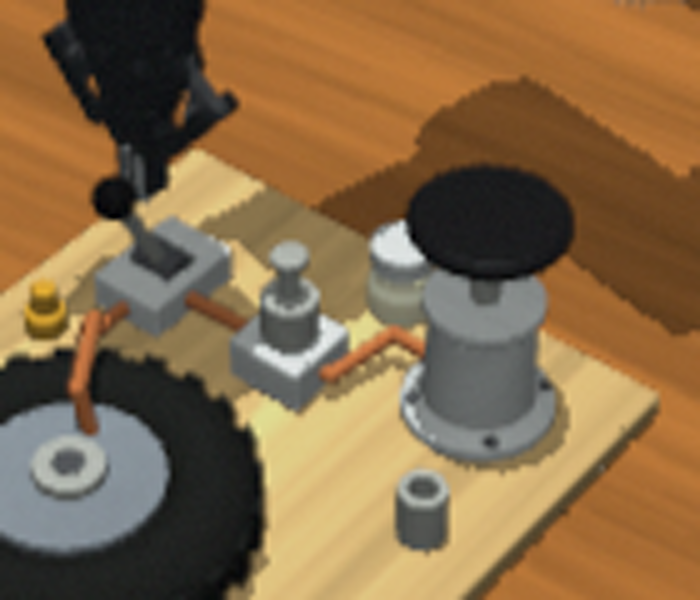

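The ball is now at (114,197). The stop is predicted at (108,203), so a few more mm are needed until the force rises.

```bash
python3 -m pendant '[0,-0.05,0,0,0,0,0, 0,-0.05,0,0,0,0,0, 0,0,0,0,0,0,0]'
python3 -m pendant '[0,-0.05,0,0,0,0,0, 0,0,0,0,0,0,0]'
```

```text
time_s: 14.1
position: [0.5591, -0.0286, 0.1047]
tool_rot: [[-0.997, 0.08, -0.003], [0.08, 0.997, 0.0], [0.003, 0.0, -1.0]]
ft_force: [-5.8, -0.1, 2.1]
grip_width: 0.0003
time_s: 14.3
position: [0.5595, -0.0286, 0.1045]
tool_rot: [[-0.997, 0.08, -0.008], [0.08, 0.997, 0.001], [0.009, 0.0, -1.0]]
ft_force: [-15.8, 0.7, 7.8]
grip_width: 0.0001
```

The force climbs with no motion, so the lever is at its stop. I back straight off, then go up.

```bash
python3 -m pendant '[0,0.2,0,0,0,0,0, 0,0.4,0,0,0,0,0, 0,0.6,0,0,0,0,0, 0,0.6,0,0,0,0,0, 0,0,0,-0.6,0,0,0, 0,0,0,-0.8,0,0,0, 0,0,0,-0.8,0,0,0, 0,0,0,-0.6,0,0,0, 0,0,0,0,0,0,0,0,0,0,0,0,0,0]'
python3 - <<'E'
from rig import *
from h import *
d=get_image("scene"); cv2.imwrite(f"pics/end.png",cv2.resize(d["frame"][170:290,270:410],None,fx=5,fy=5,interpolation=2)[:,:,::-1])
t=get_image("top"); cv2.imwrite(f"pics/endtop.png",t["frame"][:,:,::-1])
m=d["frame"].max(2)<50;m[:190]=0;m[228:]=0;m[:,:280]=0;m[:,400:]=0
n,l,st,ce=cv2.connectedComponentsWithStats(m.astype(np.uint8))
print([(st[i].tolist(),ce[i].round(2).tolist()) for i in range(1,n) if st[i][4]>20])
E
```

```text
time_s: 15.3
position: [0.4729, -0.0217, 0.2449]
tool_rot: [[-0.997, 0.08, 0.001], [0.08, 0.997, -0.0], [-0.001, -0.0, -1.0]]
ft_force: [-0.1, -0.1, -0.6]
grip_width: -0.0002
[([351, 203, 33, 23, 583], [367.36, 214.24]), ([288, 207, 8, 8, 50], [291.54, 210.54])]
```

View pics/end.png

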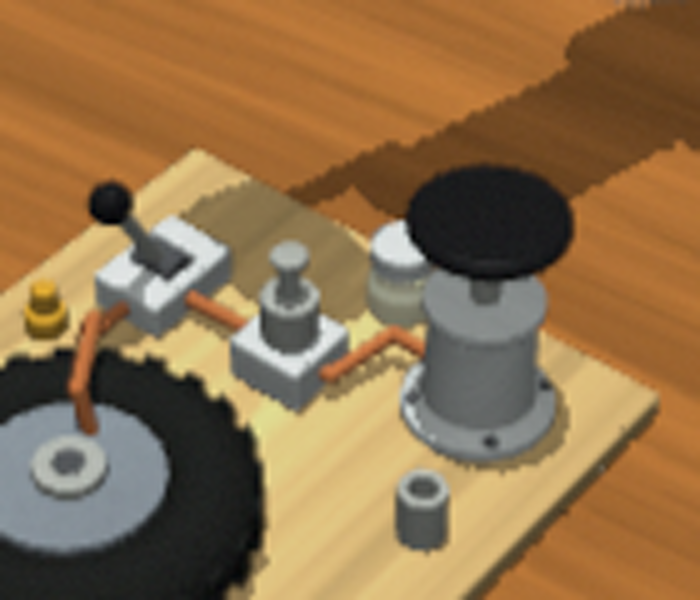

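View pics/endtop.png

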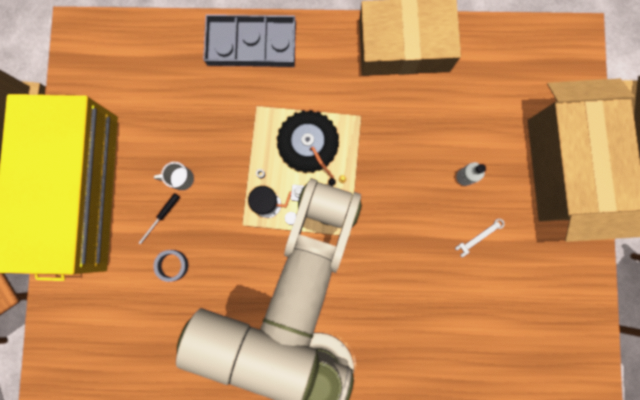

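The ball is at crop (107.7,202.7) against (108.3,203.3) predicted for closed. The pin is out, the knob is up, and everything else stands where it was.

```bash
python3 -c "
from rig import *
print(close_job())"
```

```text
the job is handed in; nothing more can be done
None
```

The tyre is pumped up, the shut-off lever is pushed over, and the job was handed in at about 15 s of the 54 s allowed.

- **Pumping:** I pressed the knob seven full strokes with closed fingers. The pin's top reached about 108 mm after the fifth and did not visibly rise with the last two. A pixel comparison of the pin region was not zero (30 against 55 for a real stroke), which I put down to the moving shadow.
- **Lever:** Only after that did I push the lever towards the tyre. At the stop the force rose to about 16 N with almost no further motion. The lever ball ended within 1 mm or so of the position predicted for fully closed.
- **Last checks:** The knob is sprung back up at its starting pixels. The arm is clear of everything, with wrist force about 0. The other objects look unmoved, though the arm hid part of the board in the last top view.
- **Highest force:** The highest wrist force I read was about 30 N, on the second stroke, pressing the knob with the fingertips at its bottom stop. I then eased off to about 23 N.

No check failed.

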